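# Fetch the parts tray from behind the tin

## Robot

A 7-joint arm with a two-finger parallel gripper is mounted at the origin on a cart in front of the work surface, level with it; the furniture and walls round the work are solid. World frame = base frame: x ahead of the robot, y to its left, z up, the work surface at z = 0. Lengths are in m, angles in degrees, forces in N, time in s.
With the tool pointing down it reaches from about 0.425 to 0.95 m from the base axis. Payload 16.7 kg.
Tool frame: the origin (TCP) lies at the very end of the fingers, on their centre line; the grasp point (between the pads) lies 19 mm behind it; z points along the fingers, y is the line along which they close (so a half turn about z gives the same grasp; the last joint's range is limited). The gripper opens to 94 mm and grips with 3 to 60 N. Pads are 16 mm wide; open, the fingers measure 119 mm over their backs; the gripper's body (75 mm by 177 mm) begins 78 mm behind the grasp point.
Start: joints at [-80.128, 24.414, 4.234, 92.017, -1.954, 63.644, -3.845], TCP at [0.213, 0.64, 0.205] pointing down, gripper open.
Joint ranges: [-163.25, 163.25], [-28.42, 122.38], [-70.27, 78.77], [12.13, 141.07], [-58.53, 238.53], [9.26, 117.41], [-156.51, 156.51]. Speed limits (degrees/s): [108.29, 108.29, 136.94, 136.94, 172.46, 172.46, 172.46].

## Interface

Orientations are given as a 3x3 rotation matrix whose columns are the frame's x, y, z axes.
In Python, from plant import manip, get_image, camera_params gives the robot as it stands.
- The arm moves only by the tool servo_tool, never from a script. Its argument "targets" is a list of rows, each a list of 7 numbers: the shift along the tool's x, y, z in units of 0.5 m (1.0 is 0.5 m), then the turn, a rotation vector about the tool's x, y, z in units of 2 rad (1.0 is 2 rad), then the closure, from 0 (fully open) to 1 (shut). In form: [[tx, ty, tz, ax, ay, az, gripper], ...]. A call has 1 to 5 rows; each row is the pose to reach, as a shift and turn from the pose commanded when the call began, along the tool's axes at that moment; what a row does not reach only later rows make up. A row lasts 1/12 s, in which the tool goes at most 41.7 mm and 7.16 degrees, less where a joint would pass 70% of its speed; a pose out of reach is approached as far as the arm can. A call with a number of a shift or a turn outside -1 to 1 is refused whole. A call with a gripper value outside its range is refused whole. The fingers move at their own pace and stop on an object; "squeeze" is the grip in N (left out, the last holds). Time passes only in rows, so rows that repeat a pose let the fingers close. It gives the time, the measured TCP pose, the force, the opening and the grip force at its end, in the units of the state.
- manip.sense(): the state, without advancing time (a new reading comes with each control period).
- get_image(name): name is "side" or "top" or "wrist"; returns the picture (420x560x3 uint8, red, green, blue); there is no depth.
- camera_params(name): a dict with "mtx" (3x3 intrinsics, pixels), "rvec" (rotation vector, rad) and "tvec" (3), from world to camera coordinates, as OpenCV has them. Camera axes: x right, y down, z forward; pixel columns grow to the right and rows downward; lengths in m; the calibration is good to about 2 mm. A picture is of the moment at which its call begins: read the wrist's pose just before it. camera_params takes no time and is no camera call; for the wrist camera it gives the pose at the moment of the call.
- manip.finish_job(): hands the job in; it is judged then, once.
The state is a dict: "time": time; "q": joint angles; "dq": joint speeds; "tau": joint torques, N m; "position": TCP position; "tcp_rot": TCP orientation; "force": force on the tool from outside, world axes, zero at the start; "torque": the same for the moment, N m; "gripper_width": finger opening in m; "grasp_force": force on a finger pad.
Only numpy, scipy, OpenCV 4.12 (cv2) and the standard library are available. Lean on these libraries where they do the work, as an engineer would, in place of code of your own. Each camera call takes 0.05 s, during which the arm holds its last target. There are 200 camera calls.

## Task

Get the black parts tray out of its bay in the grey steel rack: first stand the tin that blocks it upright somewhere clear of the rack, then draw the tray out level and lay it on the flat brown carton, wholly on the carton, beside the slotted rail that already lies there and parallel to it. Finally put the tin back upright on the rack's apron, just where it stood at the start. Do not knock anything over, and leave the rail, the multimeter, the white bottle and the small white carton where they are.

Things in the scene. Friction and masses are not known exactly. Their poses are not given: they have to be found in the camera images.
- rack: Fixed grey sheet-steel rack, two roofed bays side by side. Origin: on the bench under the middle of the bay mouths; x points into the bays, y left, z up. Floor plate 4 mm thick, x -150 to 85 mm, y +-107 mm (x<0: open apron). Roof x -7 to 85, underside 56, top 60 mm above the bench. Walls 3 mm thick, x 0 to 85, at y 0 and +-105.5 mm: each bay 102 mm wide, centred at y +-53 mm.
- tray: Black moulded open parts tray with cross walls, 56 x 108 x 22 mm (x, y, z), about 0.09 kg, loose; stiff 2 mm walls, grasp across its 56 mm width. Origin: centre of its underside; z up. At the start it lies on the rack's floor plate in either bay, its +y end to the front: about 55 mm of it sticks out over the apron, the rest is under the roof.
- tin: White round slip-lid tin, lid fixed, 68 mm across its wall, 70 mm across the lid rim (top 13 mm), 102 mm high, 0.17 to 0.34 kg, loose. Origin: centre of its underside, z up. At the start it stands on the rack's apron about 12 mm in front of the tray's end; it must finally stand there again.
- carton: Flat brown carton, fixed, 150 x 170 x 30 mm (x, y, z). Origin: centre of its underside; its flat top is 30 mm above the bench. To the left or to the right of the rack. Not listed: a fixed stack of large green boxes, 0.43 m high, stands at the back of the bench on the right, its front face running from x 0.62, y -0.17 to x 0.70, y -0.45 m.
- rail: Slotted top-hat rail offcut, 35 x 160 x 8 mm (x, y, z), loose, lying on the carton's top along the carton's y, centred about 50 mm to the -x side of the carton's middle. Origin: centre of its underside.
- meter: Hand-held multimeter, 140 x 68 x 43 mm (x, y, z), loose, in the other bay, 70 mm of it sticking out at the front. Origin: centre of its underside. Stays.
- bottle: White screw-cap bottle, 40 mm across, 80 mm high, loose, standing on the apron in front of the multimeter. Origin: centre of its underside. Stays.
- white_box: Small white carton, 105 x 72 x 48 mm (x, y, z), loose, on the bench on the side of the rack where the flat carton is not. Origin: centre of its underside. Stays. Other bench clutter lies nearer the robot than x = 0.34 m or beyond the work.
Mind the look-alikes: they are no part of the job. Leave any blue, pink or yellow look-alike of the tin alone.

How it is judged (in metres and radians):
On the way, in this order (a step that is already met when the one before it is completed fails the run):
1. the tin stands upright and released off the rack's apron, the tray still in its bay ((x of tin in the frame of rack below -0.15 m or y of tin in the frame of rack above 0.107 m or y of tin in the frame of rack below -0.107 m) and angle between tin's own z axis and vertical below 0.1 rad and height (world z) of tin below 0.05 m and linear speed of tin below 0.03 m/s and contact force between the fingers and tin below 0.2 N and distance of tray from where it was at the start of the episode below 0.035 m), for 0.2 s.
2. the tray lies released on the carton beside the rail and parallel to it (x of tray in the frame of carton between -0.004 and 0.051 m and y of tray in the frame of carton between -0.036 and 0.036 m and angle between the y axis of tray and the y axis of rail, either way round below 0.2 rad and angle between tray's own z axis and vertical below 0.05 rad and height (world z) of tray between 0.025 and 0.036 m and contact force between the fingers and tray below 0.2 N), for 0.2 s.
At the end, for the whole second after the job is handed in: The tray lies flat on the carton, wholly on its top (centre at most 51 mm across and 36 mm along from the carton's middle) and clear of the rail, its long axis within 0.2 rad of the rail's; the tin stands upright and at rest on the apron within 20 mm of where it stood at the start (distance of tin from where it was at the start of the episode below 0.02 m and angle between each of tin, tray's own z axis and vertical below 0.05 rad and linear speed of each of tin, tray below 0.02 m/s and x of tray in the frame of carton between -0.004 and 0.051 m and y of tray in the frame of carton between -0.036 and 0.036 m and angle between the y axis of tray and the y axis of rail, either way round below 0.2 rad and height (world z) of tray between 0.025 and 0.036 m); the robot touches nothing.
It fails at once if the tin is knocked over (angle between tin's own z axis and vertical above 0.6 rad).
It fails at once if the tray is tipped (angle between tray's own z axis and vertical above 0.5 rad).
It fails at once if the bottle is shifted by more than 25 mm or knocked over (distance of bottle from where it was at the start of the episode above 0.025 m or angle between bottle's own z axis and vertical above 0.4 rad).
It fails at once if the multimeter, the rail or the small white carton is shifted by more than 25 mm (distance of any of meter, rail, white_box from where it was at the start of the episode above 0.025 m).
It also fails if it takes over 72 s, if anything falls off the work surface, if the arm or the gripper's body presses on something with over 40 N, if the wrist force passes 120 N, or if a joint passes its speed limit or range.

## Working session

There is one attempt and no reset: what is moved stays moved. The work goes in short steps, Python scripts to look and compute and a tool call to move; the robot and the scene stay as the last step left them, time stands still between calls to the robot, and variables do not carry over. Pictures are saved under pics/ and viewed, at most 10 in all, crops included, and the job is handed in when it is done.

Besides the shell and the picture viewer there is one more tool, called after "Call:" as name(argument=value, ...) on one line, values as JSON. servo_tool: Moves the arm, as the interface text tells. Shifts and turns lie within -1 to 1; 1 stands for 0.5 m of shift or 2 rad of turn. Its arguments: {"type":"object","properties":{"targets":{"type":"array","items":{"type":"array","items":{"type":"number"}}},"squeeze":{"type":"number"}},"required":["targets"]}

```bash
ls; mkdir -p pics
python3 - <<'E'
from plant import manip,get_image,camera_params
import cv2
for n in("side","top"):
    cv2.imwrite(f"pics/{n}0.png",get_image(n)[:,:,::-1]); p=camera_params(n); print(n,p)
s=manip.sense();print(s)
E
```

```text
pics
side {'mtx': array([[452.94091369,   0.        , 277.52460652],
       [  0.        , 452.94091369, 206.07379281],
       [  0.        ,   0.        ,   1.        ]]), 'rvec': array([ 0.01181628, -2.84536039,  1.27242014]), 'tvec': array([0.50715028, 0.02046374, 1.115557  ])}
top {'mtx': array([[418.1717124 ,   0.        , 279.04633619],
       [  0.        , 418.1717124 , 206.08357007],
       [  0.        ,   0.        ,   1.        ]]), 'rvec': array([ 2.1822379 , -2.19694999,  0.04790147]), 'tvec': array([0.03603345, 0.50052022, 1.31985356])}
{'time': 0.1, 'q': array([-80.12558925,  24.44509946,   4.23157911,  92.04783761,
        -1.95345652,  63.64264425,  -3.84438346]), 'dq': array([ 0.05842833, -0.18238879, -0.08225767, -0.0284117 , -0.02830269,
       -0.02768392, -0.05812063]), 'tau': array([ 8.05269083e-03, -9.37458587e+01,  3.67734253e+00, -4.55044770e+01,
       -4.84692596e-02,  1.67680200e-02,  9.17215743e-05]), 'position': array([0.21341868, 0.63996773, 0.20486264]), 'tcp_rot': array([[-9.48645894e-01,  3.16339840e-01, -2.71483436e-04],
       [ 3.16339946e-01,  9.48645290e-01, -1.07331093e-03],
       [-8.19895252e-05, -1.10407306e-03, -9.99999387e-01]]), 'force': array([-0.55577222, -0.34731229,  0.31057621]), 'torque': array([-0.00031824,  0.02031401, -0.01141985]), 'grasp_force': 0.0, 'gripper_width': 0.09368306801837518}
```

View pics/side0.png

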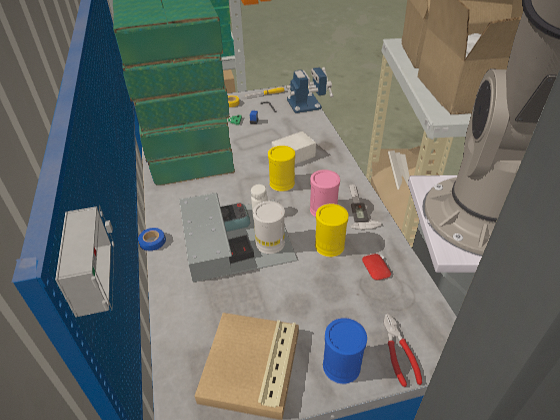

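View pics/top0.png

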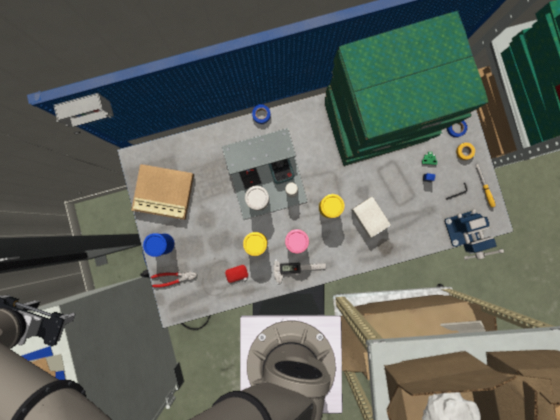

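The top view shows the rack at about (262,172). The tray is in its left bay at (250,177) and the meter in the right bay at (283,170). The carton with the rail is at (163,192).

Candidates for the tin, by top-view pixel:
- white tin (257,197)
- yellow (255,243)
- yellow (332,206)
- pink (297,241)
- blue (158,244)
- white bottle (291,188), which is small

I choose the white tin at (257,197), which stands in front of the tray.

```bash
cat > h.py <<'E'
import numpy as np,cv2
from plant import manip,get_image,camera_params
def cam(n):
    p=camera_params(n);return np.array(p["mtx"]),cv2.Rodrigues(np.array(p["rvec"]))[0],np.array(p["tvec"]).reshape(3)
def ray(c,uv,z):
    K,R,t=c;uv=np.atleast_2d(np.asarray(uv,float))
    d=np.c_[uv,np.ones(len(uv))]@np.linalg.inv(K).T@R; o=-R.T@t
    return o+d*((z-o[2])/d[:,2])[:,None]
def proj(c,P):
    K,R,t=c;q=(np.atleast_2d(P)@R.T+t)@K.T;return q[:,:2]/q[:,2:]
E
python3 - <<'E'
from h import *
for n,(x0,y0,w,h,f) in {"top":(120,120,200,140,4),"side":(160,170,200,150,4)}.items():
    im=cv2.imread(f"pics/{n}0.png")
    cv2.imwrite(f"pics/{n}c.png",cv2.resize(im[y0:y0+h,x0:x0+w],None,fx=f,fy=f,interpolation=cv2.INTER_CUBIC))
E
```

```text
(no output)
```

View pics/topc.png

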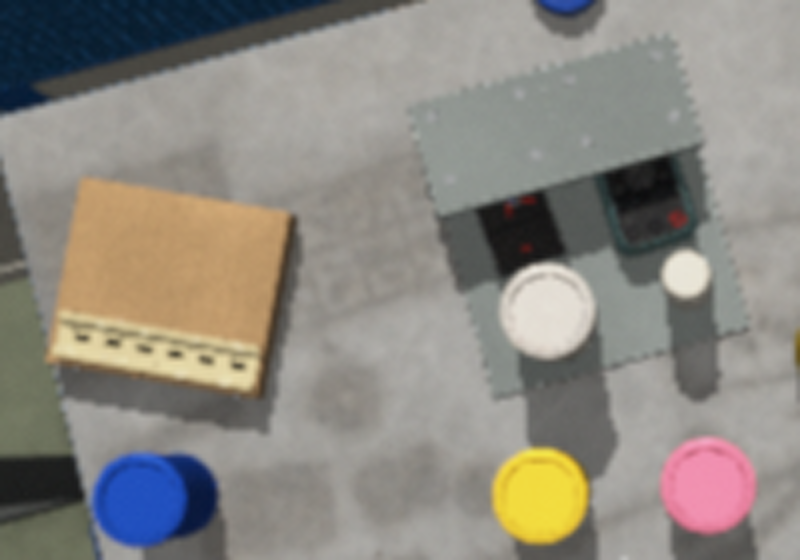

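View pics/sidec.png

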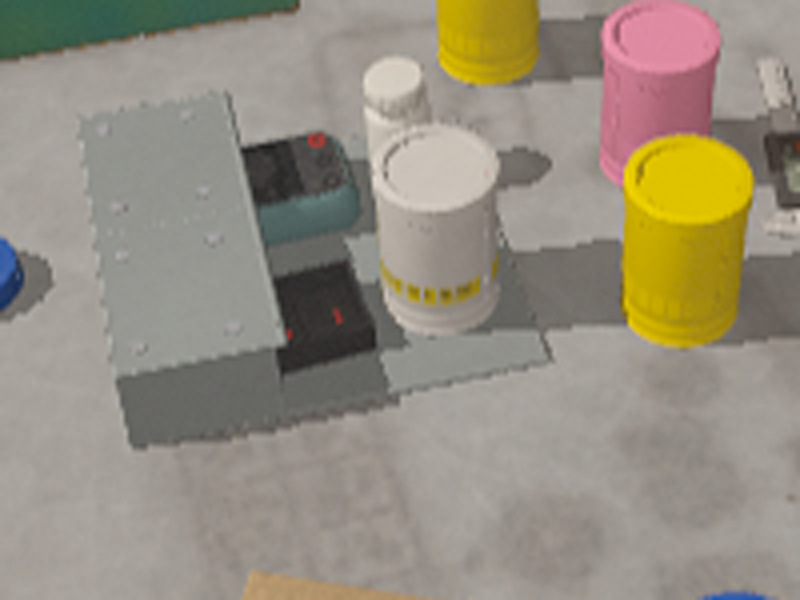

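The crops confirm the plain white tin with its rim at top-crop (547,310), directly in front of the black tray at (520,230). The bottle is at (686,273). The carton's corners are at (82,178), (295,212), (262,395) and (48,360). Next I turn these into positions.

Run:
```python
from h import *
np.set_printoptions(precision=4,suppress=True)
T=cam("top");S=cam("side")
t=lambda l,z:ray(T,np.array(l)/4.+[120-.375,120-.375],z)
s=lambda l,z:ray(S,np.array(l)/4.+[160-.375,170-.375],z)
print("plate front",t([(497,397),(748,328)],.004)); print("roof BL BR FR FL",t([(410,107),(672,37),(703,147),(442,213)],.06))
print("carton BL BR FR FL",t([(82,178),(295,212),(262,395),(48,360)],.03))
print("rail edge back",t([(65,316),(262,350)],.038))
print("tray L", t([(480,208),(500,275)],.026),"R",t([(545,195),(565,262)],.026))
# tin via circles
im=cv2.imread("pics/top0.png");hsv=cv2.cvtColor(im,cv2.COLOR_BGR2HSV)
m=((hsv[...,2]>185)&(hsv[...,1]<40)).astype(np.uint8)
n,l,st,c=cv2.connectedComponentsWithStats(m)
for i in range(1,n):
    if st[i,4]>60 and 240<c[i][0]<400 and 170<c[i][1]<250: print(st[i],c[i],ray(T,c[i],.106),ray(T,c[i],.084),ray(T,c[i],.048))
print("tin top crop",t([(547,310)],.106),t([(500,310),(595,310)],.106))
print("side lid ellipse", s([(437,167)],.106), "ends",s([(376,167),(498,167)],.106))
print("side tray front corners top", s([(348,264),(375,323)],.026),"roofF side",s([(228,93),(285,343)],.06),"plate FL",s([(549,360)],.004))
print("yellow",t([(541,496)],.1),"blue",t([(140,498)],.1),"pink",t([(708,485)],.1))
print(proj(T,[[.5,.2,.106]]))
```

```text
plate front [[ 0.4609  0.1459  0.004 ]
 [ 0.515  -0.0559  0.004 ]]
roof BL BR FR FL [[ 0.6852  0.2078  0.06  ]
 [ 0.7383  0.004   0.06  ]
 [ 0.652  -0.0193  0.06  ]
 [ 0.6022  0.1829  0.06  ]]
carton BL BR FR FL [[0.6364 0.473  0.03  ]
 [0.608  0.3033 0.03  ]
 [0.4631 0.3287 0.03  ]
 [0.4919 0.4983 0.03  ]]
rail edge back [[0.5261 0.4824 0.038 ]
 [0.4982 0.3271 0.038 ]]
tray L [[0.6105 0.157  0.026 ]
 [0.557  0.1413 0.026 ]] R [[0.6205 0.1054 0.026 ]
 [0.567  0.0897 0.026 ]]
[286 183  11  11  99] [291.0909 187.9293] [[ 0.5496 -0.0044  0.106 ]] [[ 0.5517 -0.0048  0.084 ]] [[ 0.5552 -0.0055  0.048 ]]
[245 186  24  23 409] [256.3056 197.0073] [[0.5233 0.0992 0.106 ]] [[0.525  0.1006 0.084 ]] [[0.5277 0.1029 0.048 ]]
[354 197  36  39 775] [371.6581 216.1794] [[ 0.464  -0.2419  0.106 ]] [[ 0.4646 -0.2465  0.084 ]] [[ 0.4656 -0.2541  0.048 ]]
tin top crop [[0.5229 0.099  0.106 ]] [[0.5232 0.134  0.106 ]
 [0.5227 0.0633 0.106 ]]
side lid ellipse [[0.5223 0.1026 0.106 ]] ends [[0.5554 0.1024 0.106 ]
 [0.4892 0.1027 0.106 ]]
side tray front corners top [[0.5762 0.0975 0.026 ]
 [0.558  0.1433 0.026 ]] roofF side [[ 0.6548 -0.0149  0.06  ]
 [ 0.6009  0.1887  0.06  ]] plate FL [[0.4614 0.1511 0.004 ]]
yellow [[0.385  0.1043 0.1   ]] blue [[0.3853 0.4029 0.1   ]] pink [[ 0.3924 -0.0196  0.1   ]]
[[222.4347 205.0677]]
```

```bash
cat >> h.py <<'E'
from scipy.spatial.transform import Rotation as Ro, Slerp
def down(psi):
    c,s=np.cos(np.radians(psi)),np.sin(np.radians(psi));return np.array([[c,s,0],[s,-c,0],[0,0,-1]])
def plan(p,psi,n,start=None):
    """rows (one per call) to go from the present pose to p, tool x at heading psi"""
    s=manip.sense();p0,R0=start or (s["position"],s["tcp_rot"])
    sl=Slerp([0,1],Ro.from_matrix([R0,down(psi)]))
    for k in range(n):
        A,B=sl(k/n),sl((k+1)/n);d=(np.array(p)-p0)/n
        print(np.round(np.r_[A.inv().apply(d)/.5,(A.inv()*B).as_rotvec()/2],3).tolist())
E
python3 -c "
from h import *
plan([.523,.1005,.2],15,5)"
```

```text
[-0.186, -0.166, 0.002, -0.0, 0.0, 0.256]
[-0.243, -0.053, 0.002, -0.0, 0.0, 0.256]
[-0.238, 0.072, 0.002, -0.0, 0.0, 0.256]
[-0.172, 0.18, 0.002, -0.0, 0.0, 0.256]
[-0.062, 0.241, 0.002, -0.0, 0.0, 0.256]
```

Call:
servo_tool(targets=[[-0.186, -0.166, 0, 0, 0, 0.256, 0], [-0.186, -0.166, 0, 0, 0, 0.256, 0], [-0.186, -0.166, 0, 0, 0, 0.256, 0], [-0.186, -0.166, 0, 0, 0, 0.256, 0], [-0.186, -0.166, 0, 0, 0, 0.256, 0]])

```text
time: 0.52
position: [0.2771, 0.5302, 0.2058]
tcp_rot: [[-0.664, 0.748, 0.0], [0.748, 0.664, -0.0], [-0.0, 0.0, -1.0]]
force: [0.1, 0.0, 0.2]
gripper_width: 0.0943
grasp_force: 0.0
```

Call:
servo_tool(targets=[[-0.243, -0.053, 0, 0, 0, 0.256, 0], [-0.243, -0.053, 0, 0, 0, 0.256, 0], [-0.243, -0.053, 0, 0, 0, 0.256, 0], [-0.243, -0.053, 0, 0, 0, 0.256, 0], [-0.243, -0.053, 0, 0, 0, 0.256, 0]])

```text
time: 0.93
position: [0.3383, 0.4234, 0.2057]
tcp_rot: [[-0.217, 0.976, 0.0], [0.976, 0.217, 0.0], [0.0, 0.0, -1.0]]
force: [-0.8, 0.8, 0.4]
gripper_width: 0.0941
grasp_force: 0.0
```

Call:
servo_tool(targets=[[-0.238, 0.072, 0, 0, 0, 0.256, 0], [-0.238, 0.072, 0, 0, 0, 0.256, 0], [-0.238, 0.072, 0, 0, 0, 0.256, 0], [-0.238, 0.072, 0, 0, 0, 0.256, 0], [-0.238, 0.072, 0, 0, 0, 0.256, 0]])

```text
time: 1.35
position: [0.3996, 0.3163, 0.2056]
tcp_rot: [[0.285, 0.958, 0.0], [0.958, -0.285, 0.0], [0.0, 0.0, -1.0]]
force: [0.4, 1.3, -0.3]
gripper_width: 0.094
grasp_force: 0.0
```

Call:
servo_tool(targets=[[-0.172, 0.18, 0, 0, 0, 0.256, 0], [-0.172, 0.18, 0, 0, 0, 0.256, 0], [-0.172, 0.18, 0, 0, 0, 0.256, 0], [-0.172, 0.18, 0, 0, 0, 0.256, 0], [-0.172, 0.18, 0, 0, 0, 0.256, 0]])

```text
time: 1.77
position: [0.4616, 0.2089, 0.2054]
tcp_rot: [[0.716, 0.698, 0.0], [0.698, -0.716, -0.0], [-0.0, 0.0, -1.0]]
force: [-0.5, 0.8, -0.4]
gripper_width: 0.0941
grasp_force: 0.0
```

Call:
servo_tool(targets=[[-0.062, 0.241, 0, 0, 0, 0.256, 0], [-0.062, 0.241, 0, 0, 0, 0.256, 0], [-0.062, 0.241, 0, 0, 0, 0.256, 0], [-0.062, 0.241, 0, 0, 0, 0.256, 0], [-0.062, 0.241, 0, 0, 0, 0.256, 0]])

```text
time: 2.18
position: [0.5235, 0.1012, 0.2051]
tcp_rot: [[0.966, 0.259, -0.0], [0.259, -0.966, -0.001], [-0.0, 0.001, -1.0]]
force: [-0.4, 0.5, -0.6]
gripper_width: 0.094
grasp_force: 0.0
```

Run:
```python
from h import *
np.set_printoptions(precision=4,suppress=True)
s=manip.sense();c=cam("wrist");cv2.imwrite("pics/w1.png",get_image("wrist")[:,:,::-1])
print(s["position"],s["tcp_rot"],s["q"]); print("campos",-c[1].T@c[2],c[1])
np.savez("w1.npz",K=c[0],R=c[1],t=c[2])
print(proj(c,[[.523,.1005,.106]]))
```

```text
[0.5235 0.1012 0.2051] [[ 0.9658  0.2593 -0.0002]
 [ 0.2593 -0.9658 -0.001 ]
 [-0.0005  0.0009 -1.    ]] [-54.9601  13.6403  43.7496 112.0734 -10.9674  58.4799 -81.2132]
campos [0.5886 0.1185 0.3845] [[ 0.2589 -0.9659  0.0016]
 [-0.9395 -0.2515  0.2327]
 [-0.2244 -0.0617 -0.9725]]
[[276.8625 216.9614]]
```

View pics/w1.png

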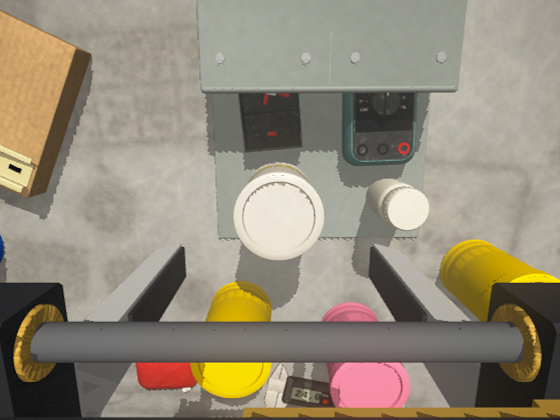

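The wrist view shows the white lid centred at (279,216). The tray's front corners are at (247,150) and (302,146), its sides pass under the roof edge at about (240,93) and (298,93), and the bottle is at (402,207).

Run:
```python
from h import *
np.set_printoptions(precision=4,suppress=True)
z=np.load("w1.npz");c=(z["K"],z["R"],z["t"])
im=cv2.imread("pics/w1.png");hsv=cv2.cvtColor(im,cv2.COLOR_BGR2HSV)
m=((hsv[...,2]>150)&(hsv[...,1]<45)).astype(np.uint8);m[:150]=0;m[270:]=0;m[:,:225]=0;m[:,330:]=0
m=cv2.morphologyEx(m,cv2.MORPH_OPEN,np.ones((5,5)))
cn=max(cv2.findContours(m,0,1)[0],key=cv2.contourArea);print(cv2.minEnclosingCircle(cn),cv2.fitEllipse(cn))
print("lid",ray(c,[(279,216),(234,216),(324,216)],.106))
print("bottle",ray(c,[(405,209)],.084))
d=(hsv[...,2]<75).astype(np.uint8);d[:92]=0;d[156:]=0;d[:,:225]=0;d[:,315:]=0
d=cv2.morphologyEx(d,cv2.MORPH_OPEN,np.ones((3,3)))
for y in (100,110,120,130,140,145):
    x=np.flatnonzero(d[y]);print(y,x.min(),x.max(),end=' ')
print()
t=ray(c,[(240,94),(247,150),(302,146),(298,94)],.026);print("tray",t)
r=ray(c,[(201,91),(460,91)],.06);print("roof front",r)
p=ray(c,[(218,239)],.004);print("plate FL",p)
ex=np.array([.9659,.2588]);ey=np.array([-.2588,.9659])
for n,q in(("tray",t),("roof",r),("plate",p)): print(n,np.c_[(q[:,:2]-[.633,.085])@ex,(q[:,:2]-[.633,.085])@ey])
```

```text
((277.0, 211.0), 77.89746856689453) ((277.5698547363281, 211.10049438476562), (121.727783203125, 126.87484741210938), 171.0580596923828)
lid [[0.5242 0.0991 0.106 ]
 [0.5152 0.1326 0.106 ]
 [0.5331 0.0656 0.106 ]]
bottle [[ 0.5518 -0.0017  0.084 ]]
100 239 298 110 240 299 120 241 299 130 243 300 140 244 301 145 245 301 
tray [[0.6078 0.1582 0.026 ]
 [0.5602 0.1398 0.026 ]
 [0.5773 0.0902 0.026 ]
 [0.6217 0.1067 0.026 ]]
roof front [[ 0.5999  0.1863  0.06  ]
 [ 0.6557 -0.0217  0.06  ]]
plate FL [[0.4593 0.1484 0.004 ]]
tray [[-0.0053  0.0772]
 [-0.0562  0.0718]
 [-0.0524  0.0195]
 [-0.0053  0.0239]]
roof [[-0.0057  0.1064]
 [-0.0057 -0.109 ]]
plate [[-0.1514  0.1062]]
```

Call:
servo_tool(targets=[[0, 0.003, 0.08, 0, 0, 0, 0], [0, 0.003, 0.16, 0, 0, 0, 0], [0, 0.003, 0.23, 0, 0, 0, 0], [0, 0.003, 0.29, 0, 0, 0, 0], [0, 0.003, 0.31, 0, 0, 0, 0]])

```text
time: 2.65
position: [0.5203, 0.1017, 0.0464]
tcp_rot: [[0.963, 0.27, -0.006], [0.27, -0.963, -0.001], [-0.006, -0.0, -1.0]]
force: [-0.8, 0.4, -0.7]
gripper_width: 0.0938
grasp_force: 0.0
```

Call:
servo_tool(targets=[[0, 0, 0, 0, 0, 0, 0.1], [0, 0, 0, 0, 0, 0, 0.2], [0, 0, 0, 0, 0, 0, 0.35], [0, 0, 0, 0, 0, 0, 0.5], [0, 0, 0, 0, 0, 0, 0.5]], squeeze=25)

```text
time: 3.07
position: [0.5243, 0.0999, 0.052]
tcp_rot: [[0.966, 0.258, 0.002], [0.258, -0.966, 0.002], [0.003, -0.001, -1.0]]
force: [-1.3, 2.1, 9.6]
gripper_width: 0.0685
grasp_force: 25.0
```

Call:
servo_tool(targets=[[0, 0, 0, 0, 0, 0, 0.5], [0, 0, 0, 0, 0, 0, 0.5], [0, 0, 0, 0, 0, 0, 0.5]])

```text
time: 3.32
position: [0.5243, 0.0999, 0.052]
tcp_rot: [[0.966, 0.258, 0.002], [0.258, -0.966, 0.002], [0.003, -0.001, -1.0]]
force: [-1.7, 1.4, 11.1]
gripper_width: 0.0685
grasp_force: 25.0
```

Call:
servo_tool(targets=[[0, 0, -0.03, 0, 0, 0, 0.5], [0, 0, -0.07, 0, 0, 0, 0.5], [0, 0, -0.12, 0, 0, 0, 0.5], [0, 0, -0.14, 0, 0, 0, 0.5], [0, 0, -0.14, 0, 0, 0, 0.5]])

```text
time: 3.73
position: [0.5246, 0.0997, 0.1228]
tcp_rot: [[0.966, 0.258, 0.004], [0.258, -0.966, 0.002], [0.004, -0.001, -1.0]]
force: [-0.1, 0.2, -2.9]
gripper_width: 0.0688
grasp_force: 25.0
```

Call:
servo_tool(targets=[[-0.01, -0.05, 0, 0, 0, 0, 0.5], [-0.025, -0.12, 0, 0, 0, 0, 0.5], [-0.042, -0.2, 0, 0, 0, 0, 0.5], [-0.053, -0.25, 0, 0, 0, 0, 0.5], [-0.058, -0.275, 0, 0, 0, 0, 0.5]])

```text
time: 4.15
position: [0.4574, 0.2279, 0.1193]
tcp_rot: [[0.965, 0.261, -0.002], [0.261, -0.965, 0.0], [-0.001, -0.001, -1.0]]
force: [0.3, -0.5, -3.0]
gripper_width: 0.0686
grasp_force: 25.0
```

Call:
servo_tool(targets=[[0, 0, 0.02, 0, 0, 0, 0.5], [0, 0, 0.06, 0, 0, 0, 0.5], [0, 0, 0.1, 0, 0, 0, 0.5], [0, 0, 0.12, 0, 0, 0, 0.5], [0, 0, 0.12, 0, 0, 0, 0.5]])

```text
time: 4.57
position: [0.4588, 0.2228, 0.058]
tcp_rot: [[0.967, 0.256, -0.003], [0.256, -0.967, -0.003], [-0.004, 0.002, -1.0]]
force: [-0.9, -0.2, -2.7]
gripper_width: 0.0686
grasp_force: 25.0
```

Call:
servo_tool(targets=[[0, 0, 0.006, 0, 0, 0, 0.5], [0, 0, 0.012, 0, 0, 0, 0.5], [0, 0, 0.018, 0, 0, 0, 0.5], [0, 0, 0.022, 0, 0, 0, 0.5], [0, 0, 0.022, 0, 0, 0, 0.5]])

```text
time: 4.98
position: [0.46, 0.2245, 0.0495]
tcp_rot: [[0.966, 0.257, 0.0], [0.257, -0.966, 0.0], [0.0, -0.0, -1.0]]
force: [-0.4, -0.9, -3.3]
gripper_width: 0.0685
grasp_force: 25.0
```

Call:
servo_tool(targets=[[0, 0, 0.001, 0, 0, 0, 0.5], [0, 0, 0.002, 0, 0, 0, 0.5], [0, 0, 0.003, 0, 0, 0, 0.5], [0, 0, 0.004, 0, 0, 0, 0.5], [0, 0, 0.004, 0, 0, 0, 0.5]])

```text
time: 5.4
position: [0.4602, 0.2246, 0.0481]
tcp_rot: [[0.966, 0.257, 0.0], [0.257, -0.966, 0.001], [0.0, -0.001, -1.0]]
force: [-3.7, -1.3, 11.1]
gripper_width: 0.0685
grasp_force: 25.0
```

Call:
servo_tool(targets=[[0, 0, 0, 0, 0, 0, 0.2], [0, 0, 0, 0, 0, 0, 0.1], [0, 0, 0, 0, 0, 0, 0], [0, 0, 0, 0, 0, 0, 0], [0, 0, 0, 0, 0, 0, 0]])

```text
time: 5.82
position: [0.46, 0.2245, 0.0475]
tcp_rot: [[0.966, 0.257, 0.0], [0.257, -0.966, -0.0], [0.0, 0.0, -1.0]]
force: [-0.7, -0.0, 0.3]
gripper_width: 0.0935
grasp_force: 0.0
```

Call:
servo_tool(targets=[[0, 0, -0.04, 0, 0, 0, 0], [0, 0, -0.12, 0, 0, 0, 0], [0, 0, -0.2, 0, 0, 0, 0], [0, 0, -0.27, 0, 0, 0, 0], [0, 0, -0.3, 0, 0, 0, 0]])

```text
time: 6.23
position: [0.4614, 0.2247, 0.2015]
tcp_rot: [[0.967, 0.256, 0.003], [0.256, -0.967, 0.003], [0.004, -0.002, -1.0]]
force: [0.8, 0.9, 0.2]
gripper_width: 0.0941
grasp_force: 0.0
```

Run:
```python
from h import *
R=lambda x,y:(.633+.9659*x-.2588*y,.085+.2588*x+.9659*y)
# tray grasp point on its axis, 30 mm behind its front end
f=np.array(R(-.0543,.0457));a=np.array([np.cos(np.radians(20.5)),np.sin(np.radians(20.5))])
g=f+.031*a;print("grasp",g)
plan([*g,.13],20.5,1)
```

```text
grasp [0.59776131 0.12594522]
[0.213, 0.261, 0.143, -0.001, -0.002, -0.049]
```

Call:
servo_tool(targets=[[0.04, 0.05, 0, 0, 0, -0.01, 0.15], [0.1, 0.12, 0, 0, 0, -0.025, 0.15], [0.17, 0.2, 0, 0, 0, -0.04, 0.15], [0.213, 0.261, 0, 0, 0, -0.049, 0.15], [0.213, 0.261, 0, 0, 0, -0.049, 0.15]])

```text
time: 6.65
position: [0.6, 0.1208, 0.1976]
tcp_rot: [[0.938, 0.347, 0.002], [0.347, -0.938, -0.002], [0.001, 0.003, -1.0]]
force: [-0.8, -0.8, -0.4]
gripper_width: 0.0796
grasp_force: 0.0
```

Call:
servo_tool(targets=[[0, 0, 0.02, 0, 0, 0, 0.15], [0, 0, 0.04, 0, 0, 0, 0.15], [0, 0, 0.04, 0, 0, 0, 0.15]])

```text
time: 6.9
position: [0.5946, 0.1263, 0.175]
tcp_rot: [[0.936, 0.351, -0.003], [0.351, -0.936, -0.001], [-0.003, -0.0, -1.0]]
force: [-1.1, -0.7, -0.2]
gripper_width: 0.0799
grasp_force: 0.0
```

Run:
```python
from h import *
s=manip.sense();c=cam("wrist");cv2.imwrite("pics/w2.png",get_image("wrist")[:,:,::-1])
print(s["position"],s["tcp_rot"],s["gripper_width"]); 
np.savez("w2.npz",K=c[0],R=c[1],t=c[2])
```

```text
[0.59455348 0.12628324 0.17501786] [[ 9.36458874e-01  3.50761758e-01 -3.31169945e-03]
 [ 3.50760969e-01 -9.36464652e-01 -8.34913028e-04]
 [-3.39414504e-03 -3.79753197e-04 -9.99994168e-01]] 0.07990709657933821
```

View pics/w2.png

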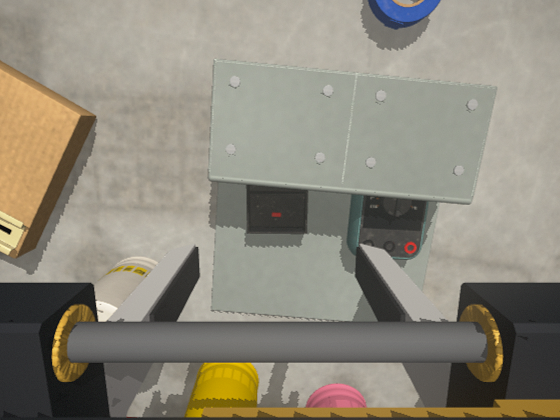

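The tray, now unblocked, shows its front edge from (248,232) to (307,233), square to the gripper. The tin stands at about (135,280).

Run:
```python
from h import *
np.set_printoptions(precision=4,suppress=True)
z=np.load("w2.npz");c=(z["K"],z["R"],z["t"])
t=ray(c,[(247,188),(248,232),(307,233),(306,190)],.026);print(t)
s=manip.sense();print(s["position"],((t-s["position"])@s["tcp_rot"]))
im=cv2.imread("pics/w2.png");g=im.max(2)
for y in (195,205,215,225): 
    x=np.flatnonzero(g[y,235:320]<60)+235;print(y,x.min(),x.max(),end=';')
```

```text
[[0.5978 0.1555 0.026 ]
 [0.5596 0.141  0.026 ]
 [0.5777 0.0899 0.026 ]
 [0.6146 0.1055 0.026 ]]
[0.5948 0.1266 0.1761] [[ 0.0133 -0.0259  0.15  ]
 [-0.0275 -0.0258  0.1501]
 [-0.0285  0.0284  0.1501]
 [ 0.0115  0.0268  0.15  ]]
195 247 306;205 247 306;215 249 306;225 249 304;
```

Call:
servo_tool(targets=[[0, 0.002, 0.07, 0, 0, 0, 0.15], [0, 0.002, 0.15, 0, 0, 0, 0.15], [0, 0.002, 0.23, 0, 0, 0, 0.15], [0, 0.002, 0.29, 0, 0, 0, 0.15], [0, 0.002, 0.31, 0, 0, 0, 0.15]])

```text
time: 7.37
position: [0.5937, 0.1257, 0.0188]
tcp_rot: [[0.936, 0.352, -0.005], [0.352, -0.936, -0.001], [-0.005, -0.0, -1.0]]
force: [-0.4, -0.3, -1.3]
gripper_width: 0.08
grasp_force: 0.0
```

Call:
servo_tool(targets=[[0, 0, 0, 0, 0, 0, 0.15], [0, 0, 0, 0, 0, 0, 0.15]])

```text
time: 7.53
position: [0.5971, 0.1252, 0.0237]
tcp_rot: [[0.936, 0.351, 0.001], [0.351, -0.936, 0.0], [0.001, 0.0, -1.0]]
force: [0.7, -1.0, 0.7]
gripper_width: 0.0798
grasp_force: 0.0
```

Go 15 mm lower, to z about 0.0085, and close.

Call:
servo_tool(targets=[[0, 0, 0.01, 0, 0, 0, 0.15], [0, 0, 0.02, 0, 0, 0, 0.15], [0, 0, 0.028, 0, 0, 0, 0.15], [0, 0, 0.03, 0, 0, 0, 0.15], [0, 0, 0.03, 0, 0, 0, 0.15]])

```text
time: 7.95
position: [0.5967, 0.1248, 0.0075]
tcp_rot: [[0.937, 0.35, -0.0], [0.35, -0.937, 0.0], [0.0, -0.0, -1.0]]
force: [-0.4, 0.1, 0.1]
gripper_width: 0.0799
grasp_force: 0.0
```

Call:
servo_tool(targets=[[0, 0, 0, 0, 0, 0, 0.25], [0, 0, 0, 0, 0, 0, 0.4], [0, 0, 0, 0, 0, 0, 0.6], [0, 0, 0, 0, 0, 0, 0.6], [0, 0, 0, 0, 0, 0, 0.6]], squeeze=20)

```text
time: 8.37
position: [0.5968, 0.1248, 0.0076]
tcp_rot: [[0.937, 0.35, 0.0], [0.35, -0.937, 0.0], [0.0, -0.0, -1.0]]
force: [0.5, -0.0, 1.4]
gripper_width: 0.0559
grasp_force: 20.0
```

Call:
servo_tool(targets=[[-0.01, 0, -0.008, 0, 0, 0, 0.6], [-0.04, 0, -0.008, 0, 0, 0, 0.6], [-0.09, 0, -0.008, 0, 0, 0, 0.6], [-0.14, 0, -0.008, 0, 0, 0, 0.6], [-0.17, 0, -0.008, 0, 0, 0, 0.6]], squeeze=30)

```text
time: 8.78
position: [0.5143, 0.0937, 0.0114]
tcp_rot: [[0.937, 0.35, -0.002], [0.35, -0.937, -0.0], [-0.002, -0.0, -1.0]]
force: [0.6, 0.2, -1.3]
gripper_width: 0.056
grasp_force: 29.9
```

Run:
```python
from h import *
s=manip.sense();c=cam("wrist");cv2.imwrite("pics/w3.png",get_image("wrist")[:,:,::-1])
print(s["position"],s["tcp_rot"],s["gripper_width"],s["force"],s["torque"]); np.savez("w3.npz",K=c[0],R=c[1],t=c[2])
```

```text
[0.51432015 0.0937397  0.01143104] [[ 9.36931269e-01  3.49509904e-01 -1.61962774e-03]
 [ 3.49509933e-01 -9.36932618e-01 -2.74186553e-04]
 [-1.61331297e-03 -3.09182029e-04 -9.99998651e-01]] 0.055989153058836116 [ 0.57044587  0.24943245 -1.2698969 ] [-0.05837555  0.12938144  0.00667226]
```

View pics/w3.png

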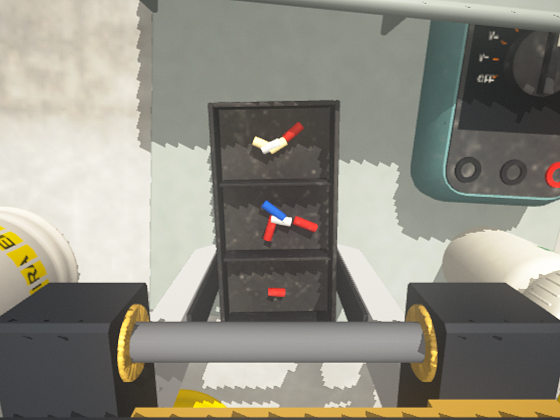

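The tray is held squarely. Its back edge at row 100 is clear of the roof edge at about row 15. I lift it and carry it to the carton.

Call:
servo_tool(targets=[[0, 0, -0.06, 0, 0, 0, 0.6], [0, 0, -0.13, 0, 0, 0, 0.6], [0, 0, -0.21, 0, 0, 0, 0.6], [0, 0, -0.28, 0, 0, 0, 0.6], [0, 0, -0.32, 0, 0, 0, 0.6]])

```text
time: 9.25
position: [0.518, 0.0946, 0.175]
tcp_rot: [[0.937, 0.349, 0.003], [0.349, -0.937, 0.001], [0.003, -0.0, -1.0]]
force: [0.7, 0.8, -0.4]
gripper_width: 0.0556
grasp_force: 29.9
```

```bash
python3 -c "
from h import *
plan([.5743,.3704,.17],80.4,2)
c=cam('side')
"
```

```text
[0.149, -0.239, 0.006, 0.0, -0.001, -0.262]
[0.248, -0.132, 0.005, 0.0, -0.001, -0.262]
```

Call:
servo_tool(targets=[[0.02, -0.03, 0, 0, 0, -0.05, 0.6], [0.05, -0.08, 0, 0, 0, -0.11, 0.6], [0.09, -0.145, 0, 0, 0, -0.17, 0.6], [0.13, -0.2, 0, 0, 0, -0.23, 0.6], [0.149, -0.239, 0, 0, 0, -0.262, 0.6]])

```text
time: 9.67
position: [0.5453, 0.2365, 0.1716]
tcp_rot: [[0.629, 0.778, 0.0], [0.778, -0.629, 0.001], [0.001, -0.0, -1.0]]
force: [0.3, 0.4, -0.9]
gripper_width: 0.0558
grasp_force: 29.9
```

Call:
servo_tool(targets=[[0.06, -0.03, 0, 0, 0, -0.06, 0.6], [0.12, -0.06, 0, 0, 0, -0.12, 0.6], [0.18, -0.09, 0, 0, 0, -0.18, 0.6], [0.22, -0.12, 0, 0, 0, -0.24, 0.6], [0.248, -0.132, 0, 0, 0, -0.262, 0.6]])

```text
time: 10.08
position: [0.5719, 0.374, 0.1711]
tcp_rot: [[0.154, 0.988, -0.001], [0.988, -0.154, 0.0], [0.0, -0.001, -1.0]]
force: [-0.7, -0.6, -0.7]
gripper_width: 0.0559
grasp_force: 29.9
```

Run:
```python
from h import *
s=manip.sense();cv2.imwrite("pics/w4.png",get_image("wrist")[:,:,::-1]);c=cam("wrist")
np.savez("w4.npz",K=c[0],R=c[1],t=c[2]);print(s["position"],s["gripper_width"],s["force"])
plan([.5743,.3704,.07],80.4,1)
```

```text
[0.57191446 0.37403843 0.17113157] 0.05588976830712535 [-0.66647939 -0.58327729 -0.72106569]
[-0.01, 0.006, 0.202, -0.0, -0.0, 0.007]
```

View pics/w4.png

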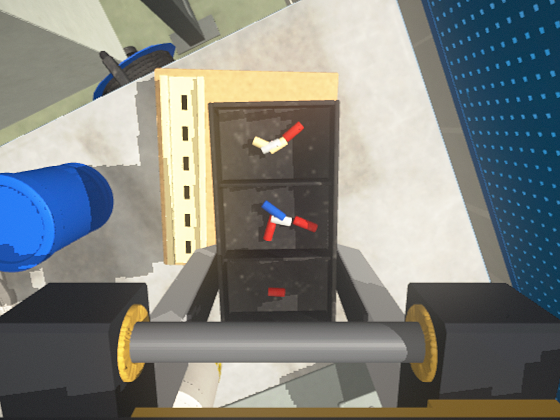

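The tray hangs over the carton, parallel to the rail, whose right edge is at column 205. The carton's far corners are at (157,70) and (337,74). I check these against the plan.

Run:
```python
from h import *
np.set_printoptions(precision=4,suppress=True)
z=np.load("w4.npz");c=(z["K"],z["R"],z["t"])
t=ray(c,[(157,70),(337,74),(204,85),(208,235)],.031);s=manip.sense()
print(t);print("tool frame",(t-s["position"])@s["tcp_rot"])
print("my carton corners far", [np.array([.549,.401])+x*np.array([.986,-.167])+.085*np.array([.167,.986]) for x in(-.075,.075)])
plan([.5743,.3704,.07],80.4,1)
```

```text
[[0.4939 0.5005 0.031 ]
 [0.6373 0.4751 0.031 ]
 [0.5292 0.4833 0.031 ]
 [0.5074 0.3578 0.031 ]]
tool frame [[ 0.111  -0.0965  0.1402]
 [ 0.1079  0.0491  0.1401]
 [ 0.0995 -0.059   0.1401]
 [-0.0279 -0.0613  0.14  ]]
my carton corners far [array([0.4892, 0.4973]), array([0.6371, 0.4723])]
[-0.01, 0.006, 0.202, -0.0, -0.0, 0.007]
```

Call:
servo_tool(targets=[[0, 0.003, 0.05, 0, 0, 0, 0.6], [0, 0.003, 0.11, 0, 0, 0, 0.6], [0, 0.003, 0.17, 0, 0, 0, 0.6], [0, 0.003, 0.22, 0, 0, 0.004, 0.6], [0, 0.003, 0.24, 0, 0, 0.004, 0.6]])

```text
time: 10.55
position: [0.5727, 0.3689, 0.0481]
tcp_rot: [[0.173, 0.985, -0.003], [0.985, -0.173, -0.003], [-0.004, -0.003, -1.0]]
force: [-1.0, 0.3, -0.7]
gripper_width: 0.0556
grasp_force: 29.9
```

Call:
servo_tool(targets=[[0, 0, 0, 0, 0, 0, 0.6], [0, 0, 0.006, 0, 0, 0, 0.6], [0, 0, 0.012, 0, 0, 0, 0.6], [0, 0, 0.016, 0, 0, 0, 0.6], [0, 0, 0.016, 0, 0, 0, 0.6]])

```text
time: 10.97
position: [0.5748, 0.3707, 0.0442]
tcp_rot: [[0.172, 0.985, 0.001], [0.985, -0.172, 0.001], [0.001, 0.001, -1.0]]
force: [-0.0, 0.3, -1.2]
gripper_width: 0.0558
grasp_force: 29.9
```

Target z is about 0.0335, so 10.5 mm more, slowly.

Call:
servo_tool(targets=[[0, 0, 0.004, 0, 0, 0, 0.6], [0, 0, 0.008, 0, 0, 0, 0.6], [0, 0, 0.012, 0, 0, 0, 0.6], [0, 0, 0.016, 0, 0, 0, 0.6], [0, 0, 0.016, 0, 0, 0, 0.6]])

```text
time: 11.38
position: [0.5742, 0.3703, 0.035]
tcp_rot: [[0.172, 0.985, -0.0], [0.985, -0.172, -0.0], [-0.0, -0.0, -1.0]]
force: [0.0, -0.3, -1.0]
gripper_width: 0.0558
grasp_force: 29.9
```

Call:
servo_tool(targets=[[0, 0, 0.001, 0, 0, 0, 0.6], [0, 0, 0.002, 0, 0, 0, 0.6], [0, 0, 0.003, 0, 0, 0, 0.6], [0, 0, 0.004, 0, 0, 0, 0.6], [0, 0, 0.004, 0, 0, 0, 0.6]])

```text
time: 11.8
position: [0.5745, 0.3704, 0.0336]
tcp_rot: [[0.172, 0.985, -0.0], [0.985, -0.172, 0.0], [0.0, -0.0, -1.0]]
force: [-0.8, 0.0, 0.9]
gripper_width: 0.0555
grasp_force: 29.9
```

Contact at the predicted height. I open only to about 72 mm to stay off the rail, then rise.

Call:
servo_tool(targets=[[0, 0, 0, 0, 0, 0, 0.32], [0, 0, 0, 0, 0, 0, 0.24], [0, 0, 0, 0, 0, 0, 0.24], [0, 0, 0, 0, 0, 0, 0.24], [0, 0, 0, 0, 0, 0, 0.24]])

```text
time: 12.22
position: [0.5745, 0.3704, 0.0335]
tcp_rot: [[0.172, 0.985, 0.0], [0.985, -0.172, -0.0], [-0.0, 0.0, -1.0]]
force: [-0.4, 0.4, -1.1]
gripper_width: 0.0717
grasp_force: 0.0
```

Call:
servo_tool(targets=[[0, 0, -0.02, 0, 0, 0, 0.24], [0, 0, -0.08, 0, 0, 0, 0.24], [0, 0, -0.16, 0, 0, 0, 0.24], [0, 0, -0.24, 0, 0, 0, 0], [0, 0, -0.31, 0, 0, 0, 0]])

```text
time: 12.63
position: [0.5747, 0.3702, 0.1918]
tcp_rot: [[0.173, 0.985, 0.001], [0.985, -0.173, 0.001], [0.001, 0.001, -1.0]]
force: [1.1, -0.0, 0.9]
gripper_width: 0.0811
grasp_force: 0.0
```

Run:
```python
from h import *
s=manip.sense();cv2.imwrite("pics/w5.png",get_image("wrist")[:,:,::-1]);c=cam("wrist")
cv2.imwrite("pics/side5.png",get_image("side")[:,:,::-1])
np.savez("w5.npz",K=c[0],R=c[1],t=c[2]);print(s["position"],s["gripper_width"],s["force"])
plan([.46,.2245,.19],15,2)
```

```text
[0.57469313 0.37017752 0.1917853 ] 0.08113890558154521 [ 1.08026493 -0.04193866  0.90307768]
[-0.165, -0.09, 0.004, 0.0, -0.002, 0.284]
[-0.188, 0.013, 0.005, 0.0, -0.002, 0.284]
```

View pics/w5.png

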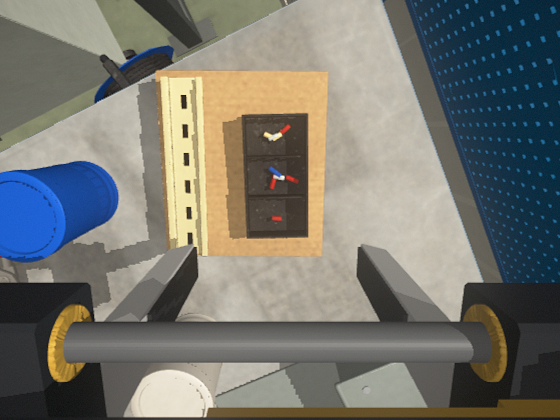

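The tray lies wholly on the carton, columns 243–308, parallel to the rail at columns 163–205. Now back to the tin.

Call:
servo_tool(targets=[[-0.03, -0.02, 0, 0, 0, 0.05, 0], [-0.07, -0.04, 0, 0, 0, 0.11, 0], [-0.11, -0.06, 0, 0, 0, 0.17, 0], [-0.15, -0.08, 0, 0, 0, 0.23, 0], [-0.165, -0.09, 0, 0, 0, 0.284, 0]])

```text
time: 13.15
position: [0.5147, 0.2942, 0.1888]
tcp_rot: [[0.681, 0.732, -0.001], [0.732, -0.681, 0.0], [-0.001, -0.001, -1.0]]
force: [0.6, 0.7, -0.6]
gripper_width: 0.0941
grasp_force: 0.0
```

Call:
servo_tool(targets=[[-0.05, 0, 0, 0, 0, 0.06, 0], [-0.1, 0.005, 0, 0, 0, 0.12, 0], [-0.14, 0.01, 0, 0, 0, 0.18, 0], [-0.17, 0.012, 0, 0, 0, 0.24, 0], [-0.188, 0.013, 0, 0, 0, 0.284, 0]])

```text
time: 13.57
position: [0.4562, 0.2216, 0.1886]
tcp_rot: [[0.968, 0.251, -0.001], [0.251, -0.968, 0.001], [-0.001, -0.001, -1.0]]
force: [0.5, 1.0, -1.0]
gripper_width: 0.0946
grasp_force: 0.0
```

Call:
servo_tool(targets=[[0, 0, 0, 0, 0, 0, 0], [0, 0, 0, 0, 0, 0, 0]])

```text
time: 13.73
position: [0.4572, 0.2236, 0.1889]
tcp_rot: [[0.965, 0.262, 0.0], [0.262, -0.965, 0.001], [0.0, -0.001, -1.0]]
force: [-0.3, 0.1, 0.2]
gripper_width: 0.0936
grasp_force: 0.0
```

Run:
```python
from h import *
np.set_printoptions(precision=4,suppress=True)
im=get_image("wrist")[:,:,::-1].copy();c=cam("wrist");cv2.imwrite("pics/w6.png",im)
hsv=cv2.cvtColor(im,cv2.COLOR_BGR2HSV);u=proj(c,[[.46,.2245,.102]])[0];print("expected px",u)
s=manip.sense();print(s["position"],s["tcp_rot"],s["gripper_width"])
plan([.46,.2245,.048],15,1)
# lid-rim circle near the expected pixel
g=cv2.medianBlur(cv2.cvtColor(im,cv2.COLOR_BGR2GRAY),5)
h=cv2.HoughCircles(g,cv2.HOUGH_GRADIENT,1,20,param1=80,param2=25,minRadius=36,maxRadius=52)
for q in h[0]:
    if np.hypot(*(q[:2]-u))<40: print(q,ray(c,q[:2],.102))
```

```text
expected px [276.4721 216.7877]
[0.4576 0.2239 0.1888] [[ 0.9649  0.2627  0.0005]
 [ 0.2627 -0.9649  0.0007]
 [ 0.0007 -0.0006 -1.    ]] 0.09422634832151276
[0.005, 0.0, 0.282, -0.0, -0.0, 0.002]
[275.5 216.5  46.3] [[0.46   0.2252 0.102 ]]
```

The tin is where expected (0.460, 0.225). I descend and grip.

Call:
servo_tool(targets=[[0.005, 0, 0.08, 0, 0, 0.002, 0], [0.005, 0, 0.15, 0, 0, 0.002, 0], [0.005, 0, 0.21, 0, 0, 0.002, 0], [0.005, 0, 0.26, 0, 0, 0.002, 0], [0.005, 0, 0.28, 0, 0, 0.002, 0]])

```text
time: 14.2
position: [0.4587, 0.2234, 0.0453]
tcp_rot: [[0.966, 0.258, -0.003], [0.258, -0.966, -0.003], [-0.004, 0.002, -1.0]]
force: [0.2, -1.1, -0.1]
gripper_width: 0.0936
grasp_force: 0.0
```

Call:
servo_tool(targets=[[0, 0, 0, 0, 0, 0, 0], [0, 0, 0, 0, 0, 0, 0.1], [0, 0, 0, 0, 0, 0, 0.2], [0, 0, 0, 0, 0, 0, 0.35], [0, 0, 0, 0, 0, 0, 0.5]], squeeze=25)

```text
time: 14.62
position: [0.4602, 0.2245, 0.0496]
tcp_rot: [[0.967, 0.256, 0.001], [0.256, -0.967, 0.002], [0.002, -0.001, -1.0]]
force: [0.0, -0.3, -0.0]
gripper_width: 0.0707
grasp_force: 0.0
```

Call:
servo_tool(targets=[[0, 0, 0, 0, 0, 0, 0.5], [0, 0, 0, 0, 0, 0, 0.5], [0, 0, 0, 0, 0, 0, 0.5]])

```text
time: 14.87
position: [0.4603, 0.2245, 0.0495]
tcp_rot: [[0.967, 0.255, 0.001], [0.255, -0.967, 0.002], [0.002, -0.001, -1.0]]
force: [-0.9, 1.2, 8.8]
gripper_width: 0.0686
grasp_force: 25.0
```

Call:
servo_tool(targets=[[0, 0, -0.03, 0, 0, 0, 0.5], [0, 0, -0.07, 0, 0, 0, 0.5], [0, 0, -0.12, 0, 0, 0, 0.5], [0, 0, -0.14, 0, 0, 0, 0.5], [0, 0, -0.14, 0, 0, 0, 0.5]])

```text
time: 15.28
position: [0.4606, 0.2248, 0.1204]
tcp_rot: [[0.967, 0.255, 0.002], [0.255, -0.967, 0.003], [0.003, -0.002, -1.0]]
force: [0.4, 0.1, -2.2]
gripper_width: 0.0691
grasp_force: 25.0
```

Call:
servo_tool(targets=[[0.01, 0.05, 0, 0, 0, 0, 0.5], [0.026, 0.12, 0, 0, 0, 0, 0.5], [0.044, 0.2, 0, 0, 0, 0, 0.5], [0.055, 0.25, 0, 0, 0, 0, 0.5], [0.06, 0.274, 0, 0, 0, 0, 0.5]])

```text
time: 15.7
position: [0.5244, 0.0953, 0.1176]
tcp_rot: [[0.968, 0.252, 0.0], [0.252, -0.968, -0.001], [-0.0, 0.001, -1.0]]
force: [-0.4, 0.9, -2.8]
gripper_width: 0.0687
grasp_force: 25.0
```

Call:
servo_tool(targets=[[0, 0, 0.02, 0, 0, 0, 0.5], [0, 0, 0.05, 0, 0, 0, 0.5], [0, 0, 0.08, 0, 0, 0, 0.5], [0, 0, 0.1, 0, 0, 0, 0.5], [0, 0, 0.1, 0, 0, 0, 0.5]])

```text
time: 16.12
position: [0.5217, 0.0992, 0.0658]
tcp_rot: [[0.967, 0.256, -0.004], [0.256, -0.967, -0.002], [-0.004, 0.001, -1.0]]
force: [-0.9, 0.2, -3.1]
gripper_width: 0.0686
grasp_force: 25.0
```

Call:
servo_tool(targets=[[0, 0, 0, 0, 0, 0, 0.5], [0, 0, 0, 0, 0, 0, 0.5]])

```text
time: 16.28
position: [0.5237, 0.0992, 0.0687]
tcp_rot: [[0.967, 0.255, 0.0], [0.255, -0.967, -0.0], [0.0, 0.0, -1.0]]
force: [-0.4, 0.9, -2.8]
gripper_width: 0.0687
grasp_force: 25.0
```

Need z about 0.0535, which is 15 mm down.

Call:
servo_tool(targets=[[0.001, 0, 0.006, 0, 0, 0, 0.5], [0.001, 0, 0.012, 0, 0, 0, 0.5], [0.001, 0, 0.018, 0, 0, 0, 0.5], [0.001, 0, 0.024, 0, 0, 0, 0.5], [0.001, 0, 0.026, 0, 0, 0, 0.5]])

```text
time: 16.7
position: [0.5239, 0.0991, 0.055]
tcp_rot: [[0.967, 0.255, -0.0], [0.255, -0.967, -0.0], [-0.0, 0.0, -1.0]]
force: [-0.1, -0.1, -2.5]
gripper_width: 0.0686
grasp_force: 25.0
```

Call:
servo_tool(targets=[[0, 0, 0.001, 0, 0, 0, 0.5], [0, 0, 0.002, 0, 0, 0, 0.5], [0, 0, 0.003, 0, 0, 0, 0.5], [0, 0, 0.004, 0, 0, 0, 0.5], [0, 0, 0.004, 0, 0, 0, 0.5]])

```text
time: 17.12
position: [0.5242, 0.0991, 0.0536]
tcp_rot: [[0.967, 0.255, 0.0], [0.255, -0.967, 0.0], [0.0, -0.0, -1.0]]
force: [-0.7, 0.1, -0.4]
gripper_width: 0.0684
grasp_force: 25.0
```

Just touching down; a hair lower, then release and rise.

Call:
servo_tool(targets=[[0, 0, 0.001, 0, 0, 0, 0.5], [0, 0, 0.001, 0, 0, 0, 0.5]])

```text
time: 17.28
position: [0.5245, 0.0992, 0.0535]
tcp_rot: [[0.967, 0.255, 0.001], [0.255, -0.967, 0.001], [0.001, -0.0, -1.0]]
force: [-3.8, -0.7, 10.7]
gripper_width: 0.0687
grasp_force: 25.0
```

Call:
servo_tool(targets=[[0, 0, 0, 0, 0, 0, 0.2], [0, 0, 0, 0, 0, 0, 0.1], [0, 0, 0, 0, 0, 0, 0], [0, 0, 0, 0, 0, 0, 0], [0, 0, 0, 0, 0, 0, 0]])

```text
time: 17.7
position: [0.524, 0.0991, 0.0529]
tcp_rot: [[0.967, 0.255, -0.0], [0.255, -0.967, -0.0], [-0.0, 0.0, -1.0]]
force: [-0.3, 0.2, -0.9]
gripper_width: 0.0935
grasp_force: 0.0
```

Call:
servo_tool(targets=[[0, 0, -0.04, 0, 0, 0, 0], [0, 0, -0.12, 0, 0, 0, 0], [0, 0, -0.2, 0, 0, 0, 0], [0, 0, -0.27, 0, 0, 0, 0], [0, 0, -0.3, 0, 0, 0, 0]])

```text
time: 18.12
position: [0.5256, 0.0989, 0.207]
tcp_rot: [[0.967, 0.254, 0.004], [0.254, -0.967, 0.002], [0.004, -0.001, -1.0]]
force: [0.3, 0.6, 0.2]
gripper_width: 0.0938
grasp_force: 0.0
```

Call:
servo_tool(targets=[[0, 0, 0, 0, 0, 0, 0], [0, 0, 0, 0, 0, 0, 0], [0, 0, 0, 0, 0, 0, 0]])

```text
time: 18.37
position: [0.5235, 0.0992, 0.2021]
tcp_rot: [[0.967, 0.255, -0.001], [0.255, -0.967, -0.0], [-0.001, -0.0, -1.0]]
force: [-0.6, 0.4, -1.2]
gripper_width: 0.0937
grasp_force: 0.0
```

Run:
```python
from h import *
np.set_printoptions(precision=4,suppress=True)
w=get_image("wrist")[:,:,::-1].copy();c=cam("wrist");sd=get_image("side")[:,:,::-1]
cv2.imwrite("pics/fin.png",np.hstack([cv2.resize(sd,(400,300)),cv2.resize(w,(400,300))]))
a=cv2.imread("pics/w1.png");u=proj(c,[[.524,.0995,.106]])[0]
for im,cc in((a,"w1"),(w,None)):
    z=np.load("w1.npz");C=(z["K"],z["R"],z["t"]) if cc else c
    g=cv2.medianBlur(cv2.cvtColor(im,cv2.COLOR_BGR2GRAY),5)
    for q in cv2.HoughCircles(g,cv2.HOUGH_GRADIENT,1,20,param1=80,param2=25,minRadius=36,maxRadius=52)[0]:
        if np.hypot(*(q[:2]-u))<40: print(q,ray(C,q[:2],.106))
```

```text
[277.5 215.5  44.5] [[0.5242 0.1003 0.106 ]]
[276.5 215.5  45.3] [[0.5245 0.0992 0.106 ]]
```

View pics/fin.png

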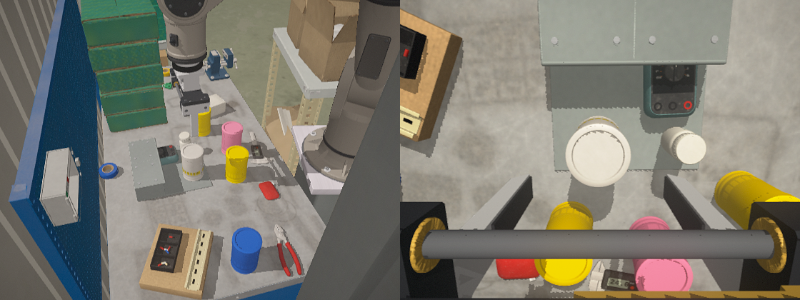

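The tin is upright at its start position, about 1 mm off, at (192,160) in the left half. The tray lies on the carton beside the rail at (170,250), and everything else is unmoved. I hand the job in.

```bash
python3 -c "
from plant import manip
print(manip.finish_job())"
```

```text
the job is handed in; nothing more can be done
None
```

The job is handed in, with no verdict returned: in the last pictures the tray lies on the carton beside the rail and parallel to it, the tin stands upright about 1 mm from where it started, and nothing else looks moved.

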